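# Park the deodorizer pod in the fence corner and close its cover

### The job

Slide the grey deodorizer pod across its plywood board into the corner of the wooden fence, square and flush against both fence strips (long side along the strip farthest from the robot). Only once it sits there, press its raised cover straight down until it is fully home. Leave the heel pad lying on the board, and everything else on the bench, where it is.

Things in the scene. Friction and masses are not known exactly. Their poses are not given: they have to be found in the camera images.
- board: fixed plywood board, 280 mm (its x) by 340 mm (its y), 14 mm thick, with an L-shaped fence of wooden strips 18 mm thick standing 30 mm above the board top: one along the +x edge (far from the robot, inner face at x = +122 mm), one along the +y edge (robot's left, inner face at y = +152 mm). Origin: centre of its underside, on the bench. It lies somewhere else and turned up to 0.3 rad each time
- fence_corner (a point): inner corner where the two fence strips meet, at the board's top surface; axes as the board's (both strips lie on its +x and +y sides)
- pod: loose grey plastic deodorizer pod, a box 90 mm (its x) by 130 mm (its y) by 44 mm high, about 0.45 kg, carrying a push-on cover; origin at the centre of its underside, which stands on the board top. Home in the corner its x and y axes are parallel to the board's and its centre is 45 mm from the far strip and 65 mm from the left strip
- pod_cover (a joint): the pod's grey slotted cover, 86 x 126 mm and 12 mm thick, slides straight down over a black collar: 0 = standing proud with a 12 mm gap, 0.012 = fully home. It is stiff (about 8 N) and stays where it is pressed
- cover_top (a point): centre of the cover's top face: 68 mm above the pod's underside when proud, 56 mm when home
- stray_pad: hard black rubber heel pad, D-shaped, 67 x 64 mm, 8 mm thick, straight edge towards its -x; origin at the centre of its round part (32 mm radius), underside; lying on the board near the right-hand end of the far fence strip
- pad1: hard black rubber heel pad, D-shaped, 67 x 64 mm, 8 mm thick, straight edge towards its -x; origin at the centre of its round part (32 mm radius), underside; lowest of a stack of three on the bench
- pad2: hard black rubber heel pad, D-shaped, 67 x 64 mm, 8 mm thick, straight edge towards its -x; origin at the centre of its round part (32 mm radius), underside; middle of the stack
- pad3: hard black rubber heel pad, D-shaped, 67 x 64 mm, 8 mm thick, straight edge towards its -x; origin at the centre of its round part (32 mm radius), underside; top of the stack
- bowl: white ceramic key bowl, 130 mm across, 50 mm high, origin at the centre of its underside; bystander
- tin: flat round steel polish tin, 82 mm across, 26 mm high, origin at the centre of its underside; bystander
- brush: wooden shoe brush, 150 x 50 x 44 mm, lying bristles down, long along its x, origin at the centre of its underside; bystander
- spray: aluminium bottle with white cap, 54 mm across, 160 mm high, standing, origin at the centre of its underside; bystander

How it is judged (in metres and radians):
On the way, in this order (a step that is already met when the one before it is completed fails the run):
1. the pod stands square and flush in the fence corner, at rest (x of pod in the frame of board between 0.074 and 0.08 m and y of pod in the frame of board between 0.084 and 0.09 m and angle between the x axis of pod and the x axis of board, either way round below 0.025 rad and angle between pod's own z axis and vertical below 0.03 rad and z of pod in the frame of board below 0.018 m and linear speed of pod below 0.01 m/s), for 0.2 s.
2. then the cover is pressed fully home (value of joint pod_cover above 0.0105 m), for 0.2 s.
At the end, for the whole second after the job is handed in: The pod stands flat on the board in the fence corner at rest, within 3 mm of touching both strips and parallel to them within 0.025 rad, and its cover is pressed at least 10.5 of its 12 mm (all of step 1 and value of joint pod_cover above 0.0105 m).
It fails at once if a heel pad, the bowl, tin, brush or bottle is moved more than 30 mm (distance of any of stray_pad, pad1, pad2, pad3, bowl, tin, brush, spray from where it was at the start of the episode above 0.03 m).
It also fails if it takes over 61 s, if anything falls off the work surface, if the arm or the gripper's body presses on something with over 40 N, if the wrist force passes 120 N, or if a joint passes its speed limit or range.

### The arm

A 6-joint arm with a two-finger parallel gripper is mounted at the origin on the work surface. World frame = base frame: x ahead of the robot, y to its left, z up, the work surface at z = 0. Lengths are in m, angles in degrees, forces in N, time in s.
With the tool pointing down it reaches from about 0.25 to 0.725 m from the base axis. Payload 9.7 kg.
Tool frame: the origin (TCP) lies midway between the tips of the shut fingers; the grasp point (between the pads) lies 19 mm behind it; z points along the fingers, y is the line along which they close (so a half turn about z gives the same grasp; the last joint's range is limited). The gripper opens to 85 mm and grips with 20 to 120 N. Pads are 22 mm wide; open, the fingers measure 114 mm over their backs; the gripper's body (76 mm by 85 mm) begins 54 mm behind the grasp point. The pads swing forward as they close: fully open they stand 13 mm farther back than shut.
Start: joints at [-69.099, 4.979, 10.078, 95.1, 0, 90], TCP at [0.196, -0.514, 0.231] pointing down, gripper open.
Joint ranges: [-179.16, 179.16], [-48.56, 103.87], [-65.8, 70.77], [-126.05, 130.52], [-82.76, 87.17], [-180, 180]. Speed limits (degrees/s): [127.2, 127.2, 147.25, 180, 180, 180].

### API

Orientations are given as [roll, pitch, yaw] about the fixed x, y, z axes, in that order (R = Rz(yaw) Ry(pitch) Rx(roll)).
In Python, from workcell import readout, imaging, bot, spotter gives the robot as it stands.
- The arm moves only by the shell command python3 -m jog 'ROWS' [FORCE]. ROWS is JSON, a list of rows, each an object with "rotation": the turn, a rotation vector about the world's x, y, z in degrees, a list of three; "translation": the shift along the world's x, y, z in mm, a list of three; "grip": the finger opening in mm, from 0 to 85.4. In form: [{"rotation": [wx, wy, wz], "translation": [dx, dy, dz], "grip": grip}, ...]. A call has 1 to 20 rows; each row is the pose to reach, as a shift and turn from the pose commanded when the call began; what a row does not reach only later rows make up. A row lasts 1/10 s, in which the tool goes at most 50 mm and 8.59 degrees, less where a joint would pass 70% of its speed; a pose out of reach is approached as far as the arm can. A call with a gripper value outside its range is refused whole. The fingers move at their own pace and stop on an object; FORCE is the grip in N (left out, the last holds). Time passes only in rows, so rows that repeat a pose let the fingers close. It gives the time, the measured TCP pose, the force, the opening and the grip force at its end, in the units of the state.
- readout.get_obs(): the state, without advancing time (a new reading comes with each control period).
- imaging.camera(name): name is "scene" or "top" or "wrist"; returns (picture, depth): 384x512x3 uint8, red, green, blue; 384x512 float32, m along the optical axis (not along the pixel's ray), 0 where there is no reading.
- imaging.camera_info(name): a dict with "vertical_fov" (degrees; the focal length in pixels is half the picture's height over the tangent of half this angle, whatever the lens; pixels are square), "cx", "cy" (the principal point, pixels), "extrinsics" (4x4, takes a point from camera to world coordinates); the wrist camera has in their place "tool_from_camera" (4x4, takes a point from camera to tool coordinates, whose origin is the TCP and whose axes are the flange's). Camera axes: x right, y down, z forward; pixel columns grow to the right and rows downward; lengths in m; the calibration is good to about 2 mm. A picture is of the moment at which its call begins: read the wrist's pose just before it. camera_info takes no time and is no camera call.
- bot.job_done(): hands the job in; it is judged then, once.
Trained networks look in the newest picture that a camera, given by its name, has taken for a name from the list of things; names that differ only in an ending like _2 or _b are one class to them, and where a whole thing is asked for, a point or a joint stands for the part that bears it (a point fixed in the world has none). Each returns a list of dicts, best first, with "confidence" (0 to 1); they miss things now and then, are a little off and sometimes report something else, mostly with a low value. They report only what shows in the picture. A call takes as long as a camera call.
- spotter.spot_in(camera, target): "box" ([centre column, centre row, width, height] in pixels, round what is visible of it).
- spotter.mark_of(camera, target): "uv" ([column, row] in pixels: a listed point, or the origin of a listed thing).
The state is a dict: "time": time; "q": joint angles; "qd": joint speeds; "joint_efforts": joint torques, N m; "ee_pos": TCP position; "tcp_rot": TCP orientation; "wrist_force": force on the tool from outside, world axes, zero at the start; "torque": the same for the moment, N m; "opening": finger opening in m; "grasp_force": force on a finger pad.
Only numpy, scipy, OpenCV 4.12 (cv2) and the standard library are available. Lean on these libraries where they do the work, as an engineer would, in place of code of your own. Each camera call takes 0.05 s, during which the arm holds its last target. There are 200 camera calls.

## Working session

There is one attempt and no reset: what is moved stays moved. The work goes in short steps, Python scripts to look and compute and a shell command to move; the robot and the scene stay as the last step left them, time stands still between calls to the robot, and variables do not carry over. Pictures are saved under pics/ and viewed, at most 10 in all, crops included, and the job is handed in when it is done.

```bash
mkdir -p pics; cat > h.py <<'E'
import numpy as np, cv2
from workcell import readout, imaging, bot, spotter
def snap(n):
    p,d=imaging.camera(n); return p,d,imaging.camera_info(n)
def cloud(d,i):
    H,W=d.shape; f=H/2/np.tan(np.radians(i['vertical_fov'])/2)
    v,u=np.mgrid[:H,:W]
    P=np.stack([(u-i['cx'])/f*d,(v-i['cy'])/f*d,d],-1)
    E=np.array(i['extrinsics']); return P@E[:3,:3].T+E[:3,3]
E
python3 - <<'E'
from h import *
for n in ('top','scene'):
    p,d,i=snap(n); cv2.imwrite(f'pics/{n}0.png',p[...,::-1]); np.savez(f'{n}.npz',p=p,d=d,c=cloud(d,i))
    print(n,i['vertical_fov'],i['cx'],i['cy'],np.round(i['extrinsics'],3).tolist())
    C=cloud(d,i)
    for t in ('board','fence_corner','pod','cover_top','stray_pad','bowl','tin','brush','spray','pad3'):
        for r in spotter.mark_of(n,t)[:1]:
            u,v=np.round(r['uv']).astype(int); print(t,r['confidence'],r['uv'],C[min(max(v,0),383),min(max(u,0),511)].round(3))
o=readout.get_obs(); print(o['time'],o['ee_pos'],o['tcp_rot'],o['wrist_force'])
E
```

```text
top 48.62815652116254 253.42570212465716 188.05694013927052 [[-0.017, -0.998, 0.06, 0.486], [-1.0, 0.016, -0.01, -0.009], [0.009, -0.06, -0.998, 1.235], [0.0, 0.0, 0.0, 1.0]]
board 0.71 [267.6, 194.8] [ 0.535 -0.059  0.081]
fence_corner 0.61 [208.6, 168.7] [0.613 0.104 0.044]
pod 0.72 [276.4, 203.7] [ 0.511 -0.081  0.08 ]
cover_top 0.66 [278.1, 201.5] [ 0.516 -0.086  0.083]
stray_pad 0.84 [310.1, 160.4] [ 0.637 -0.185  0.022]
bowl 0.82 [396.7, 156.8] [ 0.644 -0.442  0.004]
tin 0.69 [406.7, 227.9] [ 0.437 -0.455  0.026]
brush 0.85 [101.3, 179.9] [0.587 0.408 0.039]
spray 0.8 [121.2, 145.2] [0.676 0.336 0.094]
pad3 0.69 [108.7, 257.4] [0.37  0.39  0.023]
scene 50.93631647148236 257.36196271505617 192.0130763701392 [[-0.127, 0.69, -0.713, 1.343], [0.992, 0.083, -0.096, 0.121], [-0.007, -0.719, -0.695, 0.86], [0.0, 0.0, 0.0, 1.0]]
board 0.88 [228.0, 206.4] [ 0.565 -0.068  0.036]
fence_corner 0.58 [286.8, 232.1] [0.644 0.106 0.04 ]
pod 0.7 [228.1, 196.0] [ 0.563 -0.066  0.075]
cover_top 0.72 [225.9, 184.7] [ 0.525 -0.078  0.08 ]
stray_pad 0.52 [185.4, 229.6] [ 0.653 -0.172  0.019]
bowl 0.77 [94.5, 220.5] [ 0.637 -0.445  0.006]
tin 0.7 [116.5, 171.7] [ 0.449 -0.449  0.024]
brush 0.66 [406.8, 234.9] [0.614 0.42  0.037]
spray 0.85 [384.1, 263.8] [0.719 0.35  0.042]
pad3 0.6 [387.0, 178.9] [0.379 0.395 0.023]
1.1 [ 0.1962344  -0.51379304  0.2312757 ] [-1.79999064e+02 -1.02572705e-03  2.09021592e+01] [-0.6087223  -0.92738025  0.00816132]
```

View pics/top0.png

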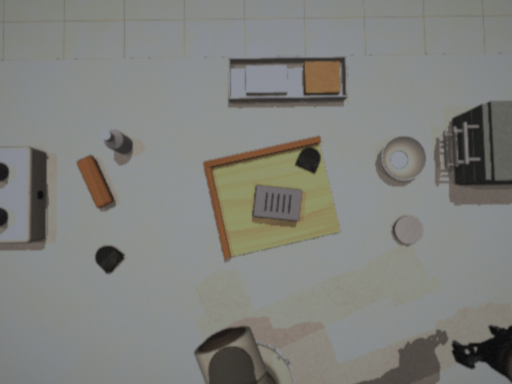

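View pics/scene0.png

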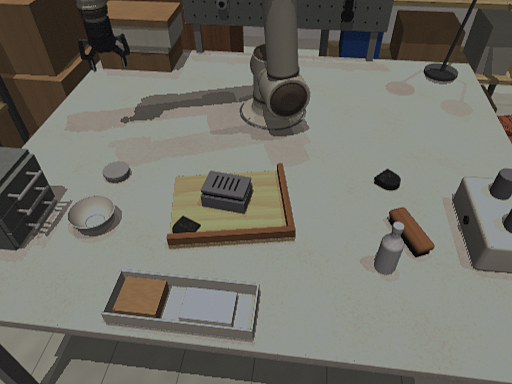

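The top view shows the board turned to the left, with the fence corner at about (207,163), the pod at (277,203) and the stray pad at (309,159). The scene view agrees. Next I fit the exact poses from depth.

```bash
cat >> h.py <<'E'
def rect(pts):
    (c,s,a)=cv2.minAreaRect((pts*1000).astype(np.float32)); return np.round(c,1),np.round(s,1),round(a,2)
def fit(p,d,C,roi=(0.35,0.75,-0.3,0.2)):
    hsv=cv2.cvtColor(p,cv2.COLOR_RGB2HSV); X,Y,Z=C[...,0],C[...,1],C[...,2]
    m=(d>0)&(X>roi[0])&(X<roi[1])&(Y>roi[2])&(Y<roi[3])
    out={}
    fen=m&(Z>.036)&(Z<.054)&(hsv[...,1]>120)
    cov=m&(Z>.062)&(Z<.1)&(hsv[...,1]<100)
    brd=m&(Z>.005)&(Z<.026)&(hsv[...,1]>70)
    for n,k in (('fence',fen),('cover',cov),('board',brd)):
        k=cv2.morphologyEx(k.astype(np.uint8),cv2.MORPH_OPEN,np.ones((2,2)))
        nn,l,s,_=cv2.connectedComponentsWithStats(k); 
        if nn<2: continue
        j=1+s[1:,4].argmax(); q=C[l==j]; out[n]=q; print(n,len(q),'z',np.median(q[:,2]).round(4),rect(q[:,:2]))
    return out
E
python3 - <<'E'
from h import *
for n in ('top','scene'):
    z=np.load(n+'.npz'); print(n); o=fit(z['p'],z['d'],z['c'])
    if n=='top':
        hsv=cv2.cvtColor(z['p'],cv2.COLOR_RGB2HSV); C=z['c']
        for u,v in((240,156),(216,200),(205,163),(320,140),(260,220),(277,203)): print(u,v,hsv[v,u],C[v,u].round(3))
    q=o['fence'][:,:2]
    # fit board pose: fence outer L by distance to outline model
    from scipy.optimize import minimize
    def cost(x):
        c,s=np.cos(x[2]),np.sin(x[2]); r=(q-x[:2])@np.array([[c,-s],[s,c]])
        a=np.maximum(np.abs(r[:,0]+.009-.0)-.009,0)+np.maximum(r[:,1],0)   # far strip: x in[-18,0], y<0
        b=np.maximum(np.abs(r[:,1]+.009)-.009,0)+np.maximum(r[:,0],0)
        return np.minimum(np.minimum(a,b),.01).mean()+0*x[0]
    # centreline version: distance to mid lines
    def cost2(x):
        c,s=np.cos(x[2]),np.sin(x[2]); r=(q-x[:2])@np.array([[c,-s],[s,c]])
        return np.minimum(np.minimum(np.abs(r[:,0]),np.abs(r[:,1])),.012).__pow__(2).mean()
    best=min((minimize(cost2,[x0,y0,t],method='Nelder-Mead',options=dict(xatol=1e-6,fatol=1e-12,maxiter=2000)) for x0 in(.6,.64) for y0 in (.09,.12) for t in(.0,.1,.2,.3)),key=lambda r:r.fun)
    x=best.x; R=np.array([[np.cos(x[2]),-np.sin(x[2])],[np.sin(x[2]),np.cos(x[2])]])
    print('mid corner',x.round(4),'deg',np.degrees(x[2]).round(2),best.fun**.5,'inner',(x[:2]+R@[-.009,-.009]).round(4),'podhome',(x[:2]+R@[-.054,-.074]).round(4))
E
```

```text
top
fence 1220 z 0.0423 (array([529.8, -74.7]), array([274.4, 334.7]), 11.88)
cover 1454 z 0.0807 (array([511.9, -85.2]), array([146.1,  89. ]), 83.39)
board 7488 z 0.0134 (array([524.6, -85.6]), array([260.9, 324.1]), 11.81)
240 156 [ 12 154 124] [0.648 0.016 0.045]
216 200 [ 13 152 124] [0.526 0.086 0.038]
205 163 [ 12 152 116] [0.63  0.115 0.041]
320 140 [ 12  90 127] [ 0.691 -0.212  0.041]
260 220 [ 18 109 112] [ 0.467 -0.038  0.013]
277 203 [173  15  70] [ 0.513 -0.083  0.082]
mid corner [0.6234 0.1076 0.2061] deg 11.81 0.004309761755623086 inner [0.6164 0.097 ] podhome [0.5857 0.0242]
scene
fence 1169 z 0.0418 (array([833.8, -39.6]), array([ 329.4, 1016.1]), 89.59)
cover 1012 z 0.0793 (array([893.1, -20.2]), array([932.7, 141.3]), 8.86)
board 4114 z 0.0123 (array([877.2,  -3.6]), array([963.1, 319. ]), 11.84)
mid corner [0.6361 0.1179 0.2059] deg 11.8 0.00481399916859646 inner [0.6291 0.1073] podhome [0.5984 0.0344]
```

```bash
python3 -m jog '[{"rotation":[0,0,-27.5],"translation":[224,440,-60],"grip":85},{"rotation":[0,0,-27.5],"translation":[224,440,-60],"grip":85},{"rotation":[0,0,-27.5],"translation":[224,440,-60],"grip":85},{"rotation":[0,0,-27.5],"translation":[224,440,-60],"grip":85},{"rotation":[0,0,-27.5],"translation":[224,440,-60],"grip":85},{"rotation":[0,0,-27.5],"translation":[224,440,-60],"grip":85},{"rotation":[0,0,-27.5],"translation":[224,440,-60],"grip":85},{"rotation":[0,0,-27.5],"translation":[224,440,-60],"grip":85},{"rotation":[0,0,-27.5],"translation":[224,440,-60],"grip":85},{"rotation":[0,0,-27.5],"translation":[224,440,-60],"grip":85},{"rotation":[0,0,-27.5],"translation":[224,440,-60],"grip":85},{"rotation":[0,0,-27.5],"translation":[224,440,-60],"grip":85},{"rotation":[0,0,-27.5],"translation":[224,440,-60],"grip":85}]'
cat >> h.py <<'E'
def cover(C,d,zr=(.072,.09),roi=(.42,.72,-.22,.16)):
    X,Y,Z=C[...,0],C[...,1],C[...,2]
    m=(d>0)&(X>roi[0])&(X<roi[1])&(Y>roi[2])&(Y<roi[3])&(Z>zr[0])&(Z<zr[1])
    k=cv2.morphologyEx(m.astype(np.uint8),cv2.MORPH_CLOSE,np.ones((5,5)))
    k=cv2.morphologyEx(k,cv2.MORPH_OPEN,np.ones((7,7)))
    n,l,s,_=cv2.connectedComponentsWithStats(k); j=1+s[1:,4].argmax()
    q=C[(l==j)&m]; print('cover',len(q),np.median(q[:,2]).round(4),'mean',q[:,:2].mean(0).round(4),rect(q[:,:2])); return q
E
python3 - <<'E'
from h import *
for n in('top','scene'):
    z=np.load(n+'.npz'); cover(z['c'],z['d'])
p,d,i=snap('top'); cv2.imwrite('pics/t1.png',cv2.resize(p[100:290,180:420,::-1],(720,570)))
E
```

```text
time: 2.4
ee_pos: [0.42, -0.0744, 0.1715]
tcp_rot: [180.0, -0.0, -6.6]
wrist_force: [-0.4, -0.7, 0.0]
opening: 0.0846
grasp_force: 0.0
cover 1450 0.0808 mean [ 0.5135 -0.0846] (array([513.7, -84.8]), array([126.3,  85.8]), 82.94)
cover 955 0.0795 mean [ 0.5235 -0.078 ] (array([520.3, -79.2]), array([125.9,  89.1]), 83.94)
```

View pics/t1.png

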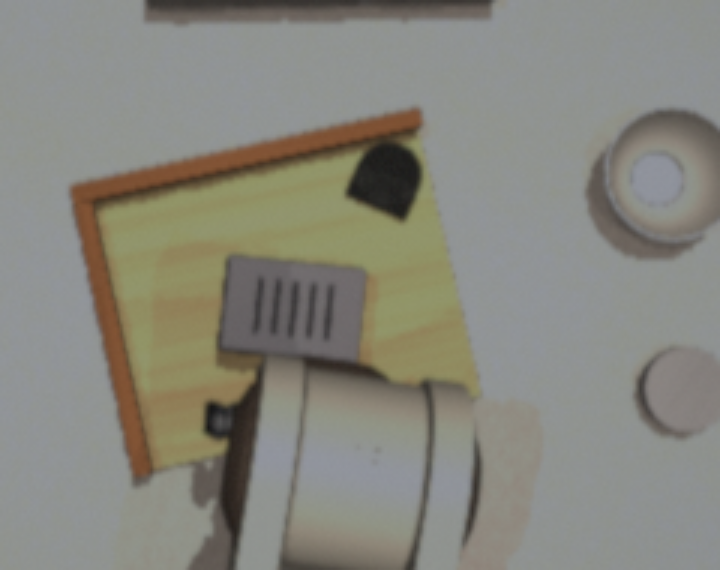

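The crop shows the gripper behind the pod, with the cover clear of it at (293,308) and the stray pad at (388,180) well to the side. I'll lower the gripper and push toward the far strip.

```bash
python3 -m jog '[{"rotation":[0,0,0],"translation":[0,-2,-50],"grip":85},{"rotation":[0,0,0],"translation":[0,-2,-100],"grip":85},{"rotation":[0,0,0],"translation":[0,-2,-149],"grip":85},{"rotation":[0,0,0],"translation":[0,-2,-149],"grip":85},{"rotation":[0,0,0],"translation":[0,-2,-149],"grip":85}]'
python3 -m jog '[{"rotation":[0,0,0],"translation":[8,-1,0],"grip":85},{"rotation":[0,0,0],"translation":[16,-2,0],"grip":85},{"rotation":[0,0,0],"translation":[22,-3,0],"grip":85},{"rotation":[0,0,0],"translation":[28,-3,0],"grip":85},{"rotation":[0,0,0],"translation":[34,-4,0],"grip":85},{"rotation":[0,0,0],"translation":[40,-5,0],"grip":85},{"rotation":[0,0,0],"translation":[46,-6,0],"grip":85},{"rotation":[0,0,0],"translation":[46,-6,0],"grip":85}]'
python3 - <<'E'
from h import *
p,d,i=snap('top'); cover(cloud(d,i),d)
p,d,i=snap('scene'); cover(cloud(d,i),d)
E
```

```text
time: 2.95
ee_pos: [0.4199, -0.0769, 0.0233]
tcp_rot: [180.0, 0.0, -6.7]
wrist_force: [0.7, -0.5, 0.5]
opening: 0.0851
grasp_force: 0.0
time: 3.75
ee_pos: [0.4668, -0.0819, 0.0221]
tcp_rot: [-180.0, 0.0, -6.6]
wrist_force: [0.3, 0.6, -0.6]
opening: 0.0852
grasp_force: 0.0
cover 595 0.0804 mean [ 0.545  -0.0806] (array([539.4, -86.9]), array([126. ,  57.3]), 89.26)
cover 1043 0.0796 mean [ 0.5278 -0.0789] (array([520.1, -83.6]), array([134.3, 102.8]), 82.48)
```

```bash
python3 -m jog '[{"rotation":[0,0,1.2],"translation":[5,-0.5,0],"grip":85},{"rotation":[0,0,2.4],"translation":[10,-1,0],"grip":85},{"rotation":[0,0,3.7],"translation":[15,-1.3,0],"grip":85},{"rotation":[0,0,4.9],"translation":[20,-1.5,0],"grip":85},{"rotation":[0,0,6.1],"translation":[25,-1.5,0],"grip":85},{"rotation":[0,0,7.3],"translation":[30,-1.5,0],"grip":85},{"rotation":[0,0,8.6],"translation":[35,-1.4,0],"grip":85},{"rotation":[0,0,9.8],"translation":[40,-1.2,0],"grip":85},{"rotation":[0,0,11],"translation":[45,-0.9,0],"grip":85},{"rotation":[0,0,12.2],"translation":[50,-0.4,0],"grip":85},{"rotation":[0,0,13.5],"translation":[55,0.2,0],"grip":85},{"rotation":[0,0,14.7],"translation":[60,0.8,0],"grip":85},{"rotation":[0,0,16],"translation":[65,1.5,0],"grip":85},{"rotation":[0,0,17.2],"translation":[70,2.4,0],"grip":85},{"rotation":[0,0,18.4],"translation":[75,3.4,0],"grip":85},{"rotation":[0,0,18.4],"translation":[75,3.4,0],"grip":85}]'
python3 - <<'E'
from h import *
p,d,i=snap('scene'); cover(cloud(d,i),d); cv2.imwrite('pics/s2.png',cv2.resize(p[100:290,150:390,::-1],(720,570)))
E
```

```text
time: 5.45
ee_pos: [0.542, -0.0782, 0.0223]
tcp_rot: [-180.0, -0.0, 11.9]
wrist_force: [-0.5, -0.2, 0.3]
opening: 0.085
grasp_force: 0.0
cover 1199 0.0798 mean [ 0.6002 -0.0586] (array([590.7, -60.7]), array([107.8, 127. ]), 13.36)
```

View pics/s2.png

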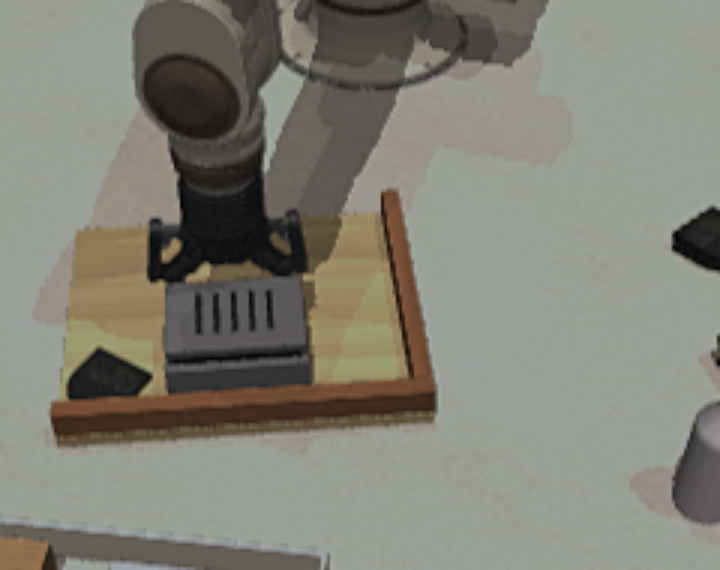

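The view shows the pod square and about 10 mm short of the far strip. Its cover is still proud, and the stray pad hasn't been touched. Next I move round to the pod's right end.

```bash
python3 -m jog '[{"rotation":[0,0,0],"translation":[-30,-6,0],"grip":85},{"rotation":[0,0,0],"translation":[-30,-6,50],"grip":70},{"rotation":[0,0,-8],"translation":[-30,-6,100],"grip":50},{"rotation":[0,0,-16],"translation":[-30,-40,130],"grip":50},{"rotation":[0,0,-90],"translation":[78,-100,130],"grip":50},{"rotation":[0,0,-90],"translation":[78,-100,130],"grip":50},{"rotation":[0,0,-90],"translation":[78,-100,130],"grip":50},{"rotation":[0,0,-90],"translation":[78,-100,130],"grip":50},{"rotation":[0,0,-90],"translation":[78,-100,130],"grip":50},{"rotation":[0,0,-90],"translation":[78,-100,130],"grip":50},{"rotation":[0,0,-90],"translation":[78,-100,130],"grip":50},{"rotation":[0,0,-90],"translation":[78,-100,130],"grip":50},{"rotation":[0,0,-90],"translation":[78,-100,130],"grip":50},{"rotation":[0,0,-90],"translation":[78,-100,130],"grip":50},{"rotation":[0,0,-90],"translation":[78,-100,130],"grip":50}]'
python3 - <<'E'
from h import *
p,d,i=snap('top'); C=cloud(d,i); cover(C,d); fit(p,d,C); cv2.imwrite('pics/t3.png',cv2.resize(p[100:290,180:420,::-1],(720,570)))
p,d,i=snap('scene'); cover(cloud(d,i),d)
E
```

```text
time: 7.0
ee_pos: [0.5237, -0.3131, 0.1528]
tcp_rot: [-166.4, 3.6, -37.1]
wrist_force: [0.2, -0.4, 1.0]
opening: 0.0499
grasp_force: 0.0
cover 1417 0.0806 mean [ 0.5938 -0.0648] (array([594.5, -64.6]), array([ 86.1, 125.7]), 11.87)
fence 1220 z 0.0423 (array([529.8, -74.3]), array([273.9, 334.5]), 11.87)
cover 1437 z 0.0805 (array([569.7, -67.3]), array([131.7, 156.3]), 14.86)
board 7874 z 0.0133 (array([523.2, -86.5]), array([263.7, 325.7]), 11.87)
cover 1113 0.0796 mean [ 0.6037 -0.0592] (array([600.1, -59.1]), array([ 86.8, 124.9]), 12.03)
```

View pics/t3.png

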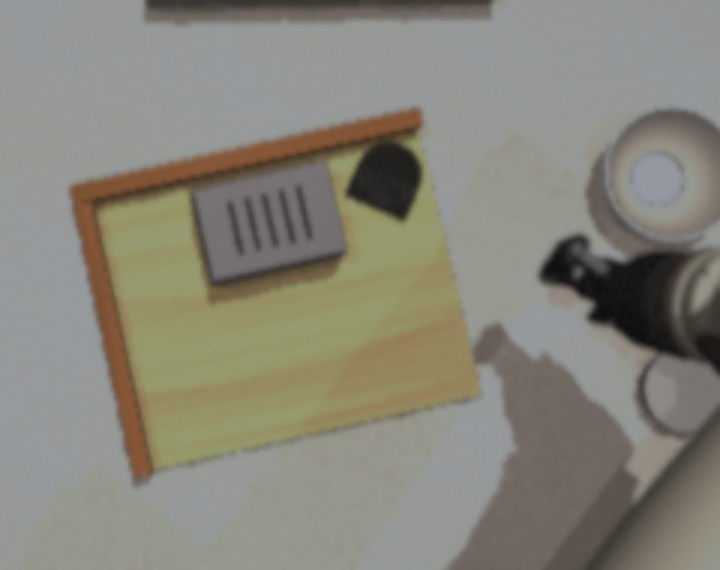

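Top view: the pod is square to the fence at (268,222), about 11 mm short of the far strip and 91 mm short of its final place on the left. The arm swung off course, so I'll check its joints.

```bash
python3 - <<'E'
from h import *
o=readout.get_obs(); print(o['q'],o['qd'],o['ee_pos'],o['tcp_rot'],o['time'])
E
python3 -m jog '[{"rotation":[0,0,0],"translation":[0,0,0],"grip":50}]'
python3 -c "
from h import *
o=readout.get_obs(); print(o['q'])"
```

```text
[-37.27322983  15.56596654  12.54282199  90.58880977  13.55899853
 179.94873036] [ 1.9657357   0.38764751  0.69475588 -0.45175643  0.16440327 -0.01534874] [ 0.52282921 -0.31393626  0.15286042] [-166.43786059    3.59993296  -37.22329059] 7.1
time: 7.2
ee_pos: [0.524, -0.3128, 0.1529]
tcp_rot: [-166.4, 3.6, -37.1]
wrist_force: [-0.4, 0.4, 0.3]
opening: 0.05
grasp_force: 0.0
[-37.12511063  15.59153367  12.58153357  90.56618717  13.56468075
 179.94776565]
```

```bash
python3 - <<'E'
from h import *
from scipy.spatial.transform import Rotation as R
o=readout.get_obs(); a=R.from_euler('xyz',o['tcp_rot'],degrees=True)
for y in (-20,30): print(y,(R.from_euler('xyz',[180,0,y],degrees=True)*a.inv()).as_rotvec(degrees=True).round(1))
E
```

```text
-20 [-13.7   3.4  17.4]
30 [-14.6  -2.9  67.1]
```

```bash
python3 -m jog '[{"rotation":[-13.7,3.4,17.4],"translation":[40,60,10],"grip":50},{"rotation":[-13.7,3.4,17.4],"translation":[40,60,10],"grip":50},{"rotation":[-13.7,3.4,17.4],"translation":[40,60,10],"grip":50},{"rotation":[-13.7,3.4,17.4],"translation":[40,60,10],"grip":50},{"rotation":[-13.7,3.4,17.4],"translation":[40,60,10],"grip":50}]'
```

```text
time: 7.7
ee_pos: [0.5644, -0.2518, 0.1627]
tcp_rot: [-180.0, 0.0, -20.0]
wrist_force: [0.1, -0.3, -0.5]
opening: 0.0502
grasp_force: 0.0
```

```bash
python3 -m jog '[{"rotation":[0,0,8],"translation":[4,6,0],"grip":50},{"rotation":[0,0,16],"translation":[8,12,0],"grip":50},{"rotation":[0,0,24],"translation":[12,18,0],"grip":50},{"rotation":[0,0,32],"translation":[16,24,0],"grip":50},{"rotation":[0,0,40],"translation":[20,30,0],"grip":50},{"rotation":[0,0,48],"translation":[24,36,0],"grip":50},{"rotation":[0,0,56],"translation":[28,42,0],"grip":50},{"rotation":[0,0,64],"translation":[32,48,0],"grip":50},{"rotation":[0,0,72],"translation":[36,54,0],"grip":50},{"rotation":[0,0,80],"translation":[40,60,0],"grip":50},{"rotation":[0,0,88],"translation":[44,68,0],"grip":50},{"rotation":[0,0,96],"translation":[48,76,0],"grip":50},{"rotation":[0,0,104],"translation":[52,84,0],"grip":50},{"rotation":[0,0,112],"translation":[52,84,0],"grip":50},{"rotation":[0,0,120],"translation":[52,84,0],"grip":50},{"rotation":[0,0,121.9],"translation":[52,84,0],"grip":50},{"rotation":[0,0,121.9],"translation":[52,84,0],"grip":50}]'
```

```text
time: 9.4
ee_pos: [0.6158, -0.1697, 0.1624]
tcp_rot: [180.0, -0.1, 101.7]
wrist_force: [-0.4, 0.7, 0.0]
opening: 0.0497
grasp_force: 0.0
```

```bash
python3 -m jog '[{"rotation":[0,0,0],"translation":[0,0,-45],"grip":50},{"rotation":[0,0,0],"translation":[0,0,-90],"grip":50},{"rotation":[0,0,0],"translation":[0,0,-120],"grip":50},{"rotation":[0,0,0],"translation":[0,0,-134],"grip":50},{"rotation":[0,0,0],"translation":[0,0,-134],"grip":50}]'
python3 -m jog '[{"rotation":[0,0,0],"translation":[-2,10,0],"grip":50},{"rotation":[0,0,0],"translation":[-4,20,0],"grip":50},{"rotation":[0,0,0],"translation":[-5.3,25,0],"grip":50},{"rotation":[0,0,0],"translation":[-6.3,30,0],"grip":50},{"rotation":[0,0,0],"translation":[-7.4,35,0],"grip":50},{"rotation":[0,0,0],"translation":[-8.4,40,0],"grip":50},{"rotation":[0,0,0],"translation":[-9.9,47,0],"grip":50},{"rotation":[0,0,0],"translation":[-11.4,54,0],"grip":50},{"rotation":[0,0,0],"translation":[-12.8,61,0],"grip":50},{"rotation":[0,0,0],"translation":[-14.3,68,0],"grip":50},{"rotation":[0,0,0],"translation":[-15.8,75,0],"grip":50},{"rotation":[0,0,0],"translation":[-17.2,82,0],"grip":50},{"rotation":[0,0,0],"translation":[-18.7,89,0],"grip":50},{"rotation":[0,0,0],"translation":[-20.2,96,0],"grip":50},{"rotation":[0,0,0],"translation":[-21.4,102,0],"grip":50},{"rotation":[0,0,0],"translation":[-22.5,107,0],"grip":50},{"rotation":[0,0,0],"translation":[-23.4,111,0],"grip":50},{"rotation":[0,0,0],"translation":[-23.4,111,0],"grip":50}]'
python3 -m jog '[{"rotation":[0,0,0],"translation":[-0.4,2,0],"grip":50},{"rotation":[0,0,0],"translation":[-0.8,4,0],"grip":50}]'
python3 - <<'E'
from h import *
p,d,i=snap('scene'); cover(cloud(d,i),d); cv2.imwrite('pics/s4.png',cv2.resize(p[100:290,150:390,::-1],(720,570)))
p,d,i=snap('top'); C=cloud(d,i); cover(C,d)
E
```

```text
time: 9.9
ee_pos: [0.6149, -0.1688, 0.0269]
tcp_rot: [-179.9, -0.1, 101.8]
wrist_force: [0.9, 0.5, 0.3]
opening: 0.05
grasp_force: 0.0
time: 11.7
ee_pos: [0.5925, -0.0569, 0.0287]
tcp_rot: [180.0, -0.0, 102.0]
wrist_force: [1.2, 0.1, 0.1]
opening: 0.0501
grasp_force: 0.0
time: 11.9
ee_pos: [0.5919, -0.0537, 0.0287]
tcp_rot: [180.0, 0.0, 101.9]
wrist_force: [1.2, -2.6, 0.5]
opening: 0.05
grasp_force: 0.0
cover 1087 0.0796 mean [0.5864 0.0257] (array([587. ,  23.7]), array([ 97. , 129.4]), 12.82)
cover 848 0.0805 mean [0.5716 0.0443] (array([571.3,  42. ]), array([85.9, 80.1]), 11.03)
```

View pics/s4.png

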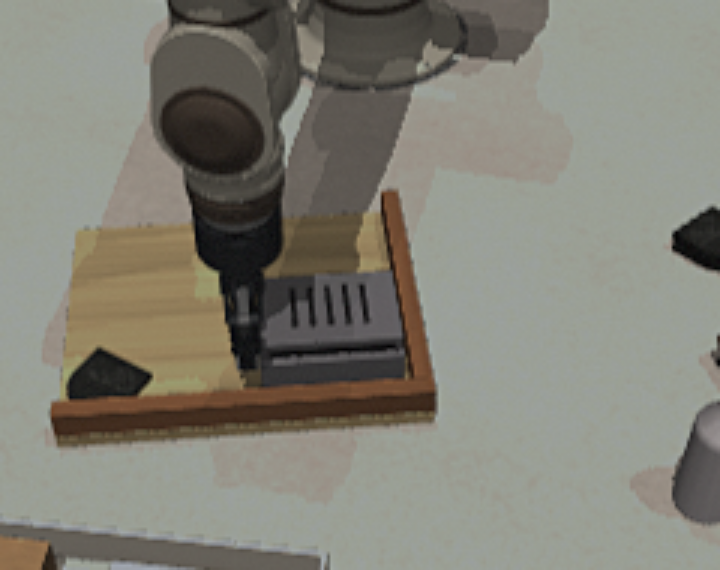

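The pod is now about 5 mm from the left strip and still about 11 mm from the far one, and square to both. I'll keep pushing left in small steps until the force rises.

```bash
python3 -m jog '[{"rotation":[0,0,0],"translation":[-0.4,2,0],"grip":50},{"rotation":[0,0,0],"translation":[-0.8,4,0],"grip":50}]' | grep -E 'pos|wrist'
python3 -m jog '[{"rotation":[0,0,0],"translation":[-0.2,1,0],"grip":50},{"rotation":[0,0,0],"translation":[-0.4,2,0],"grip":50}]'| grep -E 'pos|wrist'
```

```text
ee_pos: [0.5911, -0.0496, 0.0287]
wrist_force: [0.2, -1.5, -0.1]
ee_pos: [0.5906, -0.0477, 0.0288]
wrist_force: [0.7, -7.6, -0.2]
```

```bash
python3 -m jog '[{"rotation":[0,0,0],"translation":[-0.2,1,0],"grip":50},{"rotation":[0,0,0],"translation":[-0.2,1,0],"grip":50}]'| grep -E 'pos|wrist'
python3 -m jog '[{"rotation":[0,0,0],"translation":[-0.2,1,0],"grip":50},{"rotation":[0,0,0],"translation":[-0.2,1,0],"grip":50}]'| grep -E 'pos|wrist'
```

```text
ee_pos: [0.5906, -0.0477, 0.029]
wrist_force: [0.2, -7.9, 0.3]
ee_pos: [0.5906, -0.0476, 0.0293]
wrist_force: [0.1, -13.7, 1.7]
```

```bash
python3 -m jog '[{"rotation":[0,0,0],"translation":[5,-22,0],"grip":50},{"rotation":[0,0,0],"translation":[5,-25,45],"grip":50},{"rotation":[0,0,-8],"translation":[0,-25,95],"grip":50},{"rotation":[0,0,-16],"translation":[-10,-20,131],"grip":50},{"rotation":[0,0,-24],"translation":[-30,-10,131],"grip":60},{"rotation":[0,0,-32],"translation":[-50,0,131],"grip":70},{"rotation":[0,0,-40],"translation":[-60,10,131],"grip":85},{"rotation":[0,0,-48],"translation":[-75,20,131],"grip":85},{"rotation":[0,0,-56],"translation":[-85,30,131],"grip":85},{"rotation":[0,0,-64],"translation":[-97,40,131],"grip":85},{"rotation":[0,0,-72],"translation":[-97,46,131],"grip":85},{"rotation":[0,0,-80],"translation":[-97,46,131],"grip":85},{"rotation":[0,0,-88],"translation":[-97,46,131],"grip":85},{"rotation":[0,0,-90],"translation":[-97,46,131],"grip":85},{"rotation":[0,0,-90],"translation":[-97,46,131],"grip":85},{"rotation":[0,0,-90],"translation":[-97,46,131],"grip":85}]'
python3 - <<'E'
from h import *
p,d,i=snap('scene'); cover(cloud(d,i),d)
p,d,i=snap('top'); C=cloud(d,i); cover(C,d)
E
```

```text
time: 14.4
ee_pos: [0.4933, 0.0006, 0.1599]
tcp_rot: [180.0, 0.0, 12.0]
wrist_force: [1.3, -0.4, 0.3]
opening: 0.0849
grasp_force: 0.0
cover 1095 0.0797 mean [0.5849 0.0303] (array([582. ,  30.4]), array([ 89.1, 124.8]), 10.89)
cover 440 0.0806 mean [0.6023 0.0104] (array([604.8,  13.1]), array([93. , 39.2]), 89.27)
```

```bash
python3 -m jog '[{"rotation":[0,0,0],"translation":[0,-4,-45],"grip":85},{"rotation":[0,0,0],"translation":[0,-4,-90],"grip":85},{"rotation":[0,0,0],"translation":[0,-4,-125],"grip":85},{"rotation":[0,0,0],"translation":[0,-4,-137],"grip":85},{"rotation":[0,0,0],"translation":[0,-4,-137],"grip":85}]'
python3 -m jog '[{"rotation":[0,0,0],"translation":[8,1.6,0],"grip":85},{"rotation":[0,0,0],"translation":[14,2.9,0],"grip":85},{"rotation":[0,0,0],"translation":[20,4.2,0],"grip":85},{"rotation":[0,0,0],"translation":[24,5,0],"grip":85},{"rotation":[0,0,0],"translation":[28,5.8,0],"grip":85},{"rotation":[0,0,0],"translation":[32,6.7,0],"grip":85},{"rotation":[0,0,0],"translation":[35,7.3,0],"grip":85},{"rotation":[0,0,0],"translation":[37,7.8,0],"grip":85}]'
python3 -m jog '[{"rotation":[0,0,0],"translation":[1,0.2,0],"grip":85},{"rotation":[0,0,0],"translation":[2,0.4,0],"grip":85}]'| grep -E 'pos|wrist'
```

```text
time: 15.0
ee_pos: [0.4924, -0.0036, 0.0217]
tcp_rot: [180.0, 0.2, 11.9]
wrist_force: [0.2, -0.4, 0.3]
opening: 0.085
grasp_force: 0.0
time: 15.8
ee_pos: [0.5302, 0.0042, 0.0227]
tcp_rot: [180.0, 0.1, 11.9]
wrist_force: [-1.9, -0.6, 1.4]
opening: 0.0852
grasp_force: 0.0
ee_pos: [0.5322, 0.0046, 0.0226]
wrist_force: [-2.0, 0.1, -0.8]
```

```bash
for k in 1 2 3; do python3 -m jog '[{"rotation":[0,0,0],"translation":[1,0.2,0],"grip":85},{"rotation":[0,0,0],"translation":[1,0.2,0],"grip":85}]'| grep -E 'pos|wrist'; done
```

```text
ee_pos: [0.5334, 0.0049, 0.0227]
wrist_force: [-0.5, -0.4, -0.5]
ee_pos: [0.5344, 0.0051, 0.0228]
wrist_force: [-1.5, 0.2, -0.1]
ee_pos: [0.5354, 0.0053, 0.0228]
wrist_force: [-1.3, 0.5, 0.1]
```

```bash
for k in 1 2 3; do python3 -m jog '[{"rotation":[0,0,0],"translation":[1,0.2,0],"grip":85},{"rotation":[0,0,0],"translation":[1,0.2,0],"grip":85}]'| grep -E 'pos|wrist'; done
python3 - <<'E'
from h import *
p,d,i=snap('scene'); cover(cloud(d,i),d); cv2.imwrite('pics/s5.png',cv2.resize(p[150:260,190:330,::-1],(763,600),interpolation=cv2.INTER_CUBIC))
E
```

```text
ee_pos: [0.5365, 0.0055, 0.0228]
wrist_force: [-0.6, -0.3, -0.4]
ee_pos: [0.5375, 0.0057, 0.0228]
wrist_force: [-1.3, 0.2, -0.3]
ee_pos: [0.5385, 0.0058, 0.0228]
wrist_force: [-1.3, -1.3, -0.5]
cover 1219 0.0798 mean [0.5946 0.0312] (array([585.5,  19.9]), array([110.6, 147.8]), 11.12)
```

View pics/s5.png

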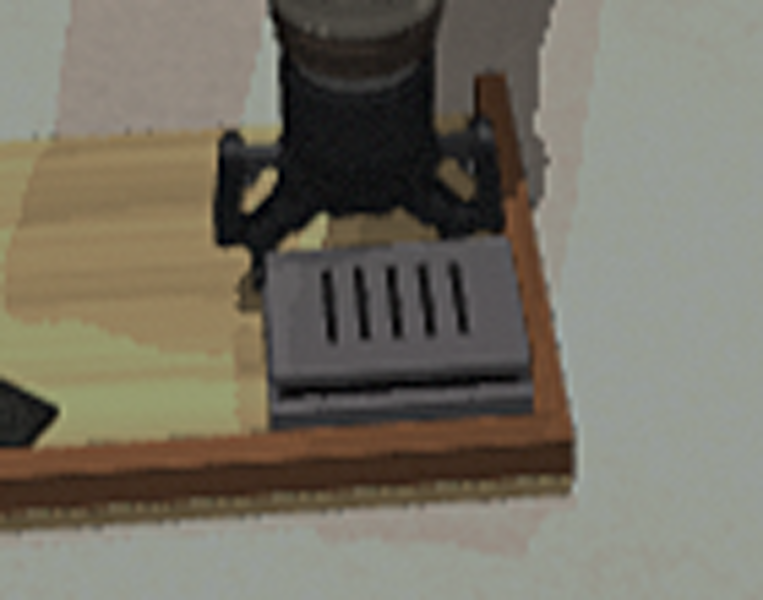

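Flush on the left with the cover proud, but the wrist force shows the pod hasn't reached the far strip yet. Continuing.

```bash
for k in 1 2 3; do python3 -m jog '[{"rotation":[0,0,0],"translation":[1,0.2,0],"grip":85},{"rotation":[0,0,0],"translation":[1,0.2,0],"grip":85}]'| grep -E 'pos|wrist'; done
```

```text
ee_pos: [0.5392, 0.0061, 0.0227]
wrist_force: [-3.5, -0.3, 0.2]
ee_pos: [0.5391, 0.006, 0.0225]
wrist_force: [-9.1, -1.7, 2.2]
ee_pos: [0.5391, 0.006, 0.0224]
wrist_force: [-14.5, -2.3, 5.1]
```

```bash
python3 -m jog '[{"rotation":[0,0,0],"translation":[-15,-3,0],"grip":85},{"rotation":[0,0,0],"translation":[-40,-8,0],"grip":80},{"rotation":[0,0,0],"translation":[-60,-60,40],"grip":50},{"rotation":[0,0,0],"translation":[-60,-110,80],"grip":20},{"rotation":[0,0,0],"translation":[-60,-150,110],"grip":0},{"rotation":[0,0,0],"translation":[-60,-190,130],"grip":0},{"rotation":[0,0,0],"translation":[-60,-190,130],"grip":0}]'
python3 - <<'E'
from h import *
p,d,i=snap('top'); C=cloud(d,i); q=cover(C,d); fit(p,d,C); cv2.imwrite('pics/t6.png',cv2.resize(p[120:270,190:350,::-1],(640,600),interpolation=cv2.INTER_CUBIC))
p,d,i=snap('scene'); cover(cloud(d,i),d)
E
```

```text
time: 18.55
ee_pos: [0.4821, -0.1866, 0.1557]
tcp_rot: [179.8, -0.2, 11.8]
wrist_force: [-0.0, 0.7, -0.5]
opening: 0.0065
grasp_force: 0.0
cover 1419 0.0805 mean [0.5887 0.028 ] (array([589.3,  28.2]), array([ 86.5, 125.5]), 11.67)
fence 1085 z 0.0428 (array([529.7, -74.8]), array([274.8, 335.2]), 11.75)
cover 1445 z 0.0804 (array([557.2,  17.8]), array([150.3, 128.5]), 11.84)
board 7215 z 0.0133 (array([522.7, -84. ]), array([263.2, 319.9]), 11.7)
cover 1136 0.0797 mean [0.5988 0.0337] (array([594.8,  32.9]), array([ 88.5, 125.3]), 11.61)
```

View pics/t6.png

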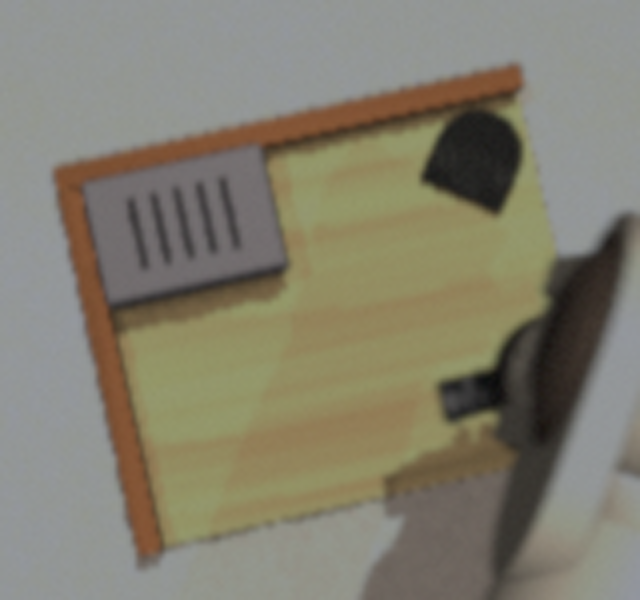

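The pod sits flush in the corner at (185,225), with its yaw matching the board's (11.7°). I'll close the fingers, move over the cover centre and press.

```bash
python3 -m jog '[{"rotation":[0,0,0],"translation":[22,43,0],"grip":0},{"rotation":[0,0,0],"translation":[44,86,0],"grip":0},{"rotation":[0,0,0],"translation":[66,130,0],"grip":0},{"rotation":[0,0,0],"translation":[88,173,0],"grip":0},{"rotation":[0,0,0],"translation":[108,215,0],"grip":0},{"rotation":[0,0,0],"translation":[108,215,-30],"grip":0},{"rotation":[0,0,0],"translation":[108,215,-55],"grip":0},{"rotation":[0,0,0],"translation":[108,215,-67],"grip":0},{"rotation":[0,0,0],"translation":[108,215,-67],"grip":0}]'
for k in 1 2 3; do python3 -m jog '[{"rotation":[0,0,0],"translation":[0,0,-1.5],"grip":0},{"rotation":[0,0,0],"translation":[0,0,-3],"grip":0},{"rotation":[0,0,0],"translation":[0,0,-4],"grip":0},{"rotation":[0,0,0],"translation":[0,0,-4],"grip":0}]'| grep -E 'pos|wrist'; done
```

```text
time: 19.55
ee_pos: [0.5882, 0.032, 0.0838]
tcp_rot: [180.0, 0.2, 11.9]
wrist_force: [0.6, -0.2, 0.1]
opening: 0.0002
grasp_force: 0.0
ee_pos: [0.5896, 0.0312, 0.0824]
wrist_force: [1.3, -1.3, -0.1]
ee_pos: [0.5897, 0.0313, 0.0788]
wrist_force: [-0.6, -0.8, 6.7]
ee_pos: [0.5897, 0.0313, 0.0748]
wrist_force: [-2.0, -0.4, 5.1]
```

```bash
for k in 1 2 3; do python3 -m jog '[{"rotation":[0,0,0],"translation":[0,0,-1.5],"grip":0},{"rotation":[0,0,0],"translation":[0,0,-3],"grip":0},{"rotation":[0,0,0],"translation":[0,0,-3],"grip":0}]'| grep -E 'pos|wrist'; done
```

```text
ee_pos: [0.5897, 0.0313, 0.0718]
wrist_force: [-1.2, -0.3, 5.0]
ee_pos: [0.5897, 0.0313, 0.0699]
wrist_force: [-5.3, -0.5, 14.2]
ee_pos: [0.5898, 0.0313, 0.0697]
wrist_force: [-14.3, -1.5, 33.7]
```

```bash
python3 -m jog '[{"rotation":[0,0,0],"translation":[0,0,5],"grip":0},{"rotation":[0,0,0],"translation":[0,0,20],"grip":0},{"rotation":[0,0,0],"translation":[0,0,60],"grip":0},{"rotation":[0,0,0],"translation":[-40,-50,90],"grip":0},{"rotation":[0,0,0],"translation":[-70,-95,90],"grip":0},{"rotation":[0,0,0],"translation":[-100,-140,90],"grip":0},{"rotation":[0,0,0],"translation":[-100,-190,90],"grip":0},{"rotation":[0,0,0],"translation":[-100,-220,90],"grip":0},{"rotation":[0,0,0],"translation":[-100,-220,90],"grip":0}]' | head -2
python3 - <<'E'
from h import *
p,d,i=snap('top'); C=cloud(d,i); cover(C,d,(.06,.08)); cv2.imwrite('pics/t7.png',cv2.resize(p[120:270,190:350,::-1],(640,600),interpolation=cv2.INTER_CUBIC))
p,d,i=snap('scene'); cover(cloud(d,i),d,(.06,.08))
E
```

```text
time: 22.55
ee_pos: [0.4884, -0.1931, 0.1555]
cover 1402 0.069 mean [0.5888 0.0282] (array([589.3,  28. ]), array([ 86.9, 125.9]), 10.84)
cover 1135 0.0682 mean [0.5991 0.0337] (array([594.5,  33.1]), array([ 90.1, 126.3]), 13.01)
```

View pics/t7.png

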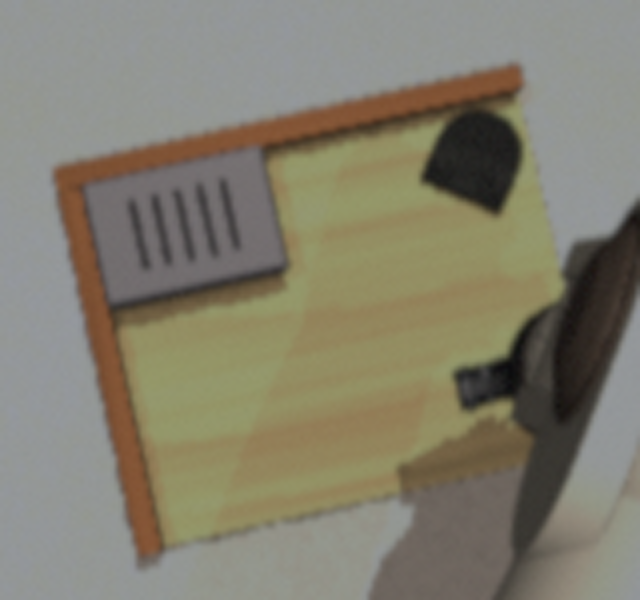

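The pod hasn't moved at (185,225), its cover has come down 11.5 mm in both cameras, and the stray pad hasn't moved. Handing in.

```bash
python3 -c "
from h import *
print(bot.job_done())"
```

```text
the job is handed in; nothing more can be done
None
```

Job handed in at about 23 s of the 61 s allowed: the pod is flush against both strips in the fence corner, its cover measured 11.5 mm down of 12 mm, and the stray pad has not moved; no verdict was returned.

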